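# Load the half-size well plate into the plate reader

## Robot

A 6-joint arm with a two-finger parallel gripper is mounted at the origin on the work surface. World frame = base frame: x ahead of the robot, y to its left, z up, the work surface at z = 0. Lengths are in m, angles in rad, forces in N, time in s.
With the tool pointing down it reaches from about 0.325 to 0.9 m from the base axis. Payload 6.1 kg.
Tool frame: the origin (TCP) lies at the very end of the fingers, on their centre line; the grasp point (between the pads) lies 19 mm behind it; x points along the fingers, z is the direction in which the jaws open and shut, and the axes are right-handed (so a half turn about x gives the same grasp; the last joint's range is limited). The gripper opens to 85 mm and grips with 20 to 120 N. Pads are 22 mm wide; open, the fingers measure 114 mm over their backs; the gripper's body (76 mm by 85 mm) begins 54 mm behind the grasp point. The pads swing forward as they close: fully open they stand 13 mm farther back than shut.
Start: joints at [0.993, 0.22, 1.526, -0, 1.395, -0.126], TCP at [0.273, 0.562, 0.231] pointing down, gripper open.
Joint ranges: [-2.98, 2.98], [-0.91, 2.08], [0.09, 2.57], [-1.24, 4.39], [0.2, 2.65], [-2.68, 2.68]. Speed limits (rad/s): [2.57, 2.57, 3.01, 3.14, 3.14, 3.14].

## Interface

Orientations are given as a unit quaternion [x, y, z, w].
In Python, from bench import manip, effector, solver, vision, job, sensors gives the robot as it stands. The module is installed in compiled form; this text tells all that it offers. Calls block until the motion is done:
- manip.reach(position, orientation): joint-space move of the TCP to a pose.
- manip.move_straight(position, orientation=None, feed=0.15, threshold=None): straight line of the TCP; orientation=None keeps the orientation; feed is the mean speed in m/s. With threshold (N) it stops when the force on the tool has changed by that much, and returns True; else False.
- manip.movej(angles): joint-space move.
- effector.gripper_to(opening, grasp_force=None): finger opening in m; grasp_force is the grip in N (None keeps the last); returns when the fingers have stopped.
- manip.wait(seconds).
- solver.inverse_kinematics(position, orientation): joint angles nearest the present ones, or None.
- vision.camera(name): name is "scene" or "side" or "wrist"; returns a dict with "color" (480x640x3 uint8, red, green, blue), "intrinsics" (3x3 intrinsics, pixels), "k1" (the pictures are not rectified: a ray, as slopes to the right and down, at radius r is drawn at 1 + k1 r^2 times it, then the intrinsics apply), "origin" and "attitude" of the camera in the world. Camera axes: x right, y down, z forward; pixel columns grow to the right and rows downward; lengths in m; the calibration is good to about 2 mm. A picture is of the moment at which its call begins. There is no depth.
A pose or a line that the arm cannot do raises manip.PlanningError and nothing moves.
- job.job_done(): hands the job in, once; it reports no verdict.
Readings, each from a call of its own:
- sensors.read_time_s(): time.
- sensors.read_joints(): joint angles.
- sensors.read_qd(): joint speeds.
- sensors.read_joint_efforts(): joint torques, N m.
- sensors.read_tool_pos(): TCP position.
- sensors.read_tool_rot(): TCP orientation.
- sensors.read_wrist_force(): force on the tool from outside, world axes, zero at the start.
- sensors.read_ft_torque(): the same for the moment, N m.
- sensors.read_width(): finger opening in m.
Only numpy, scipy, OpenCV 4.12 (cv2) and the standard library are available. Lean on these libraries where they do the work, as an engineer would, in place of code of your own. Each camera call takes 0.05 s, during which the arm holds its last target.

## Task

Load the narrow white half-size well plate into the plate reader: turn it so that its end with the two cut-off corners points into the reader, as the pocket of the pulled-out tray has it, set it down (do not drop it) so that it lies flat and fully home on the pocket floor, let go, then push the tray fully shut. Leave the other things on the bench where they are.

Things in the scene. Friction and masses are not known exactly. Their poses are not given: they have to be found in the camera images.
- plate_center (a point): Centre, half-way up, of the loose white plastic half-size well plate (4 x 12 wells), 130 mm long, 46 mm wide, 16 mm high, 40 to 85 g, flat on the bench. x runs along the plate to the end whose two corners are cut off at 45 degrees (14 mm legs, leaving an 18 mm wide end face); y across the width, z up. The other end has square corners. It is the only narrow plate.
- plate_clipped_end (a point): Middle of the plate's end face between the two cut-off corners, half-way up; 65 mm from plate_center along x.
- pocket (a point): Centre of the pocket floor in the reader's aluminium tray, 52 mm above the bench. The pocket is the plate's outline with 2 mm of play all round, 10 mm deep, its upper 4 mm flared at 45 degrees. x points along the tray into the reader, to the pocket's end with two filled-in corners; y across, z up. Plate home: its x along this x, underside on the floor, plate_center 8 mm above this point.
- pocket_clipped_end (a point): Middle of the pocket's end that has both corners filled in at 45 degrees, at floor height; 67 mm from pocket along x. A plate put in the other way round rides up on these corners.
- finger_cutout (a point): One of the two finger cutouts in the middle of the pocket's long sides: 31 mm from pocket along y, at floor height (the other is its mirror image along -y). There, over 64 mm of length, from 20 mm off the centre line outwards, the wall is missing and the tray is sunk 8 mm below the pocket floor, open to the side, so fingers holding the plate across its middle can reach down beside it. Tray 84 mm wide.
- tray_front (a point): Centre of the outer face of the tray's flat white front plate (104 mm wide, 12 mm thick, from 34 to 88 mm above the bench), the face to push on; 61 mm above the bench and 92 mm from pocket along -x. Same axes as pocket: pushing it along x shuts the tray; when shut it stands 12 mm in front of the reader's face.
- tray (a joint): How far the tray is pulled out of the reader, in m: 0 is fully shut (front plate against the reader's face), 0.175 is fully out. It starts 0.155 to 0.175 out, slides on friction of about 2.5 N and stays where it is left.
- reader: The compact white plate reader, fixed to the bench, 240 mm wide, 340 mm deep. Origin on the bench below the middle of its front face; x points into the machine, z up; the tray comes out along -x. The front part, 105 mm deep or more, is 108 mm high with the tray slot in its face; behind it a sloping panel rises to a 172 mm high rear.
- tip_box_mid (a point): Bystander: middle of a grey pipette-tip box with a clear lid, 122 x 84 x 82 mm.
- buffer_bottle_mid (a point): Bystander: middle of a white plastic bottle, 54 mm across, 115 mm high.
- stain_bottle_mid (a point): Bystander: middle of an amber bottle, 48 mm across, 85 mm high.
- full_plate_mid (a point): Bystander: middle of the clear full-size 96-well plate, 128 x 86 x 14 mm, lying flat.
Things that resemble listed ones, but are neither listed nor needed, are in the scene too. Of the things that look like the part that bears plate_center, the largest one is meant.

How it is judged:
By the outcome, as a careful person would: the job done as asked, in the order asked, and still so for the second after the job is handed in, with the robot touching nothing.
It also fails if it takes over 61 s, if anything falls off the work surface, if the arm or the gripper's body presses on something with over 40 N, if the wrist force passes 120 N, or if a joint passes its speed limit or range.

## Working session

There is one attempt and no reset: what is moved stays moved. The work goes in short steps, each a Python script; the robot and the scene stay as the last script left them, time stands still between calls to the robot, and variables do not carry over. Pictures are saved under pics/ and viewed, and the job is handed in when it is done.

```bash
mkdir -p pics
cat > snap.py <<'E'
import cv2,sys,pickle
from bench import vision,sensors
def snap(name,tag):
    c=vision.camera(name); cv2.imwrite(f'pics/{tag}.png',cv2.cvtColor(c['color'],cv2.COLOR_RGB2BGR)); pickle.dump(c,open(f'pics/{tag}.pkl','wb')); return c
E
python3 - <<'E'
from snap import *
for n in ['scene','side','wrist']:
    c=snap(n,n+'0'); print(n,c['intrinsics'].tolist() if hasattr(c['intrinsics'],'tolist') else c['intrinsics'],c['k1'],c['origin'],c['attitude'])
print(sensors.read_time_s(),sensors.read_tool_rot())
E
```

```text
scene [[597.0405325928167, 0.0, 321.08771075330117], [0.0, 597.0405325928167, 241.65700246424646], [0.0, 0.0, 1.0]] -0.006516765820980742 [ 1.14428848 -0.34633909  1.11436517] [ 0.8653343   0.40620026 -0.12233829 -0.26689182]
side [[500.06133298600673, 0.0, 325.48860087201655], [0.0, 500.06133298600673, 242.7732276128797], [0.0, 0.0, 1.0]] -0.06213566909873107 [ 0.3125169 -0.4746311  0.8670551] [ 0.91445634 -0.23472493  0.07333473 -0.32139667]
wrist [[379.45061746128596, 0.0, 318.500853601341], [0.0, 379.45061746128596, 235.77297907683248], [0.0, 0.0, 1.0]] -0.07050043951468547 [0.20777526 0.59351345 0.37308477] [0.83879932 0.52508271 0.07571162 0.1223585 ]
0.15 [-0.37553117  0.59979108  0.37507937  0.59878415]
```

View pics/scene0.png

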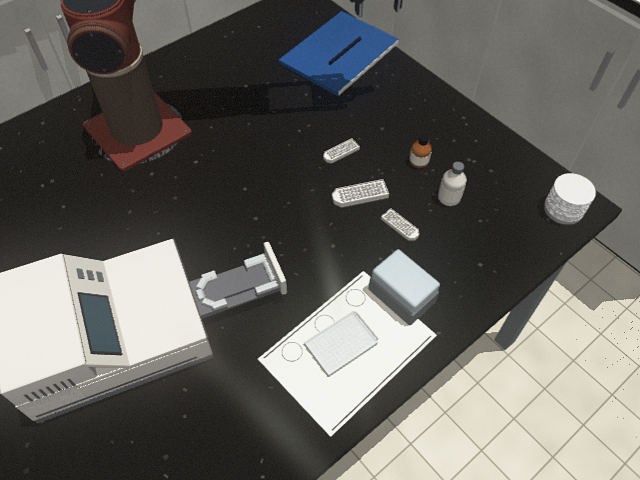

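View pics/side0.png

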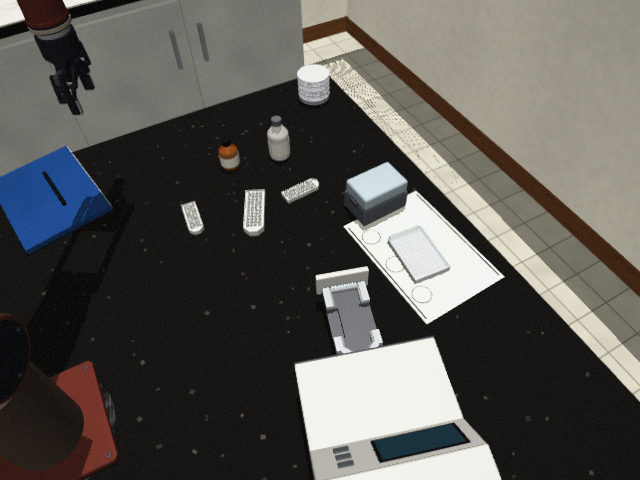

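View pics/wrist0.png

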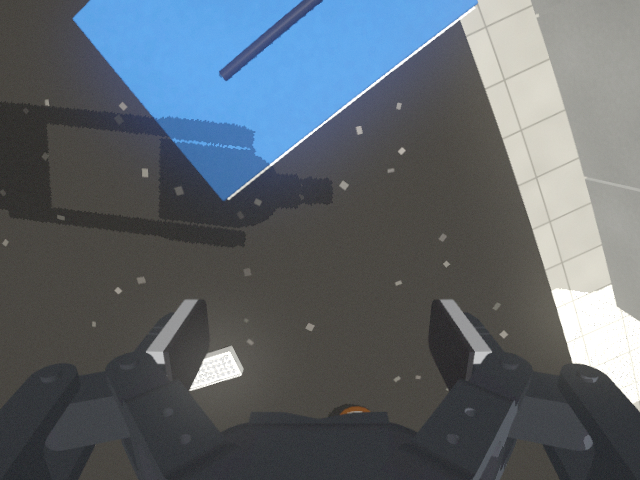

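Scene view: the biggest narrow plate is near (360,193), with its clipped end to the left at about (335,197). Two smaller decoys are at (342,150) and (400,224). The reader tray is at (240,285), with its front plate at (275,268). Next I'll zoom in.

```bash
cat > geo.py <<'E'
import numpy as np,pickle,cv2
from scipy.spatial.transform import Rotation as R
def load(t): return pickle.load(open(f'pics/{t}.pkl','rb'))
def ray(c,uv):
    K=c['intrinsics'];k=c['k1'];uv=np.atleast_2d(np.array(uv,float))
    d=(uv-[K[0,2],K[1,2]])/[K[0,0],K[1,1]]; s=d.copy()
    for _ in range(20): s=d/(1+k*(s**2).sum(1,keepdims=True))
    return (R.from_quat(c['attitude']).as_matrix()@np.c_[s,np.ones(len(s))].T).T
def onplane(c,uv,z):
    r=ray(c,uv);o=np.array(c['origin']); return o+r*((z-o[2])/r[:,2])[:,None]
def proj(c,P):
    P=np.atleast_2d(P);p=(P-c['origin'])@R.from_quat(c['attitude']).as_matrix()
    s=p[:,:2]/p[:,2:];s=s*(1+c['k1']*(s**2).sum(1,keepdims=True));K=c['intrinsics']
    return s*[K[0,0],K[1,1]]+[K[0,2],K[1,2]]
def crop(t,x0,y0,w,h,s,out):
    im=cv2.imread(f'pics/{t}.png')[y0:y0+h,x0:x0+w]; cv2.imwrite(f'pics/{out}.png',cv2.resize(im,None,fx=s,fy=s,interpolation=cv2.INTER_CUBIC))
E
python3 - <<'E'
from geo import *
crop('scene0',320,170,80,50,10,'c1');crop('side0',230,180,50,60,10,'c2')
crop('scene0',185,240,110,80,7,'c3');crop('side0',305,260,90,100,6,'c4')
E
```

```text
(no output)
```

View pics/c1.png

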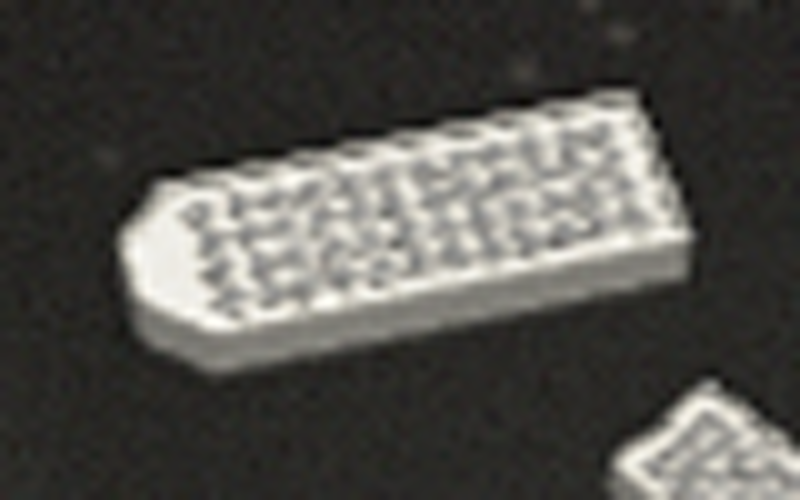

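View pics/c2.png

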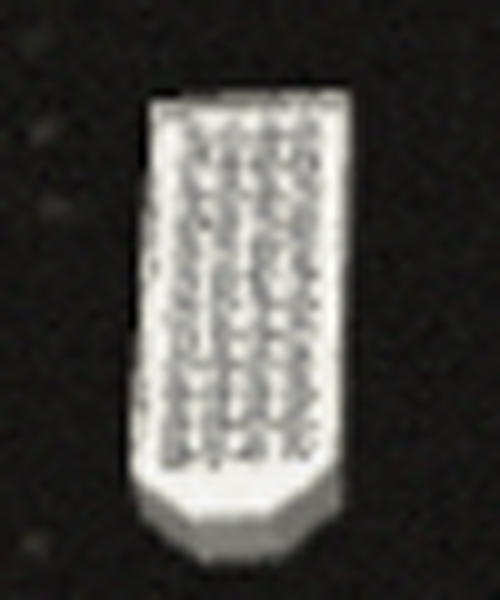

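View pics/c3.png

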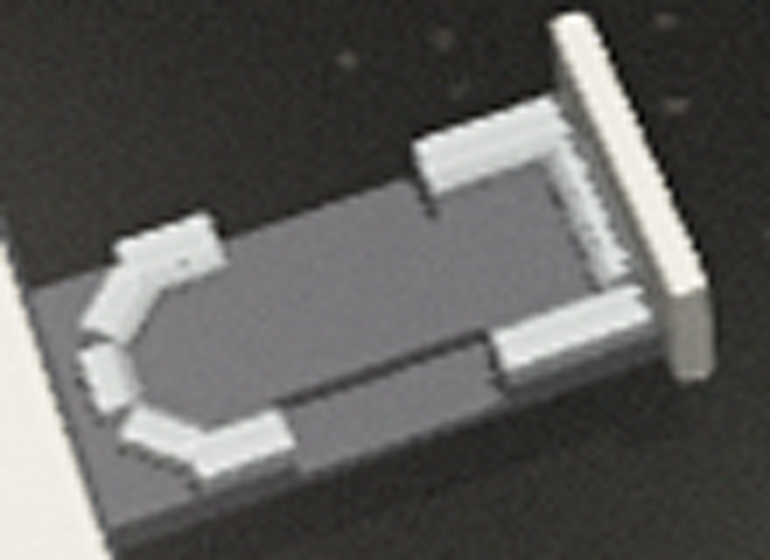

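View pics/c4.png

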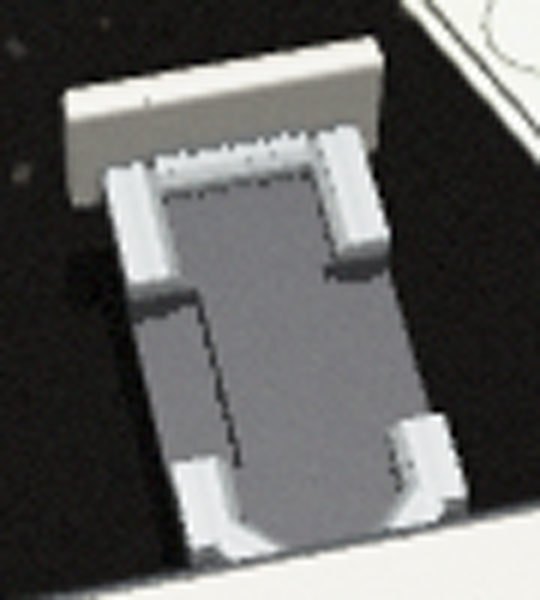

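```bash
cat > fit1.py <<'E'
from geo import *
from scipy.optimize import least_squares
S=load('scene0');D=load('side0')
def un(p,x0,y0,s): return (np.array(p,float)+.5)/s-.5+[x0,y0]
def fit(obs,x0,z0):
    def res(p,full=False):
        c,s=np.cos(p[2]),np.sin(p[2]);out=[]
        for cam,P,uv in obs:
            P=np.array(P)/1000.;W=np.c_[p[0]+c*P[:,0]-s*P[:,1],p[1]+s*P[:,0]+c*P[:,1],P[:,2]]
            out.append(proj(cam,W)-uv)
        return out if full else np.concatenate(out).ravel()
    r=least_squares(res,x0,loss='soft_l1');return r.x,[np.round(o,1).tolist() for o in res(r.x,True)]
if __name__=='__main__':
    pl=[(51,-23,16),(65,-9,16),(65,9,16),(51,23,16),(-65,-23,16),(-65,23,16)]
    o1=(S,pl,un([(155,183),(120,240),(132,300),(215,330),(635,95),(692,238)],320,170,10))
    o2=(D,pl,un([(135,470),(205,520),(292,515),(340,455),(150,100),(350,95)],230,180,10))
    c0=onplane(S,[[360,193]],.016)[0];e0=onplane(S,[[333,197]],.016)[0]
    a=np.arctan2(*(e0-c0)[1::-1]);print(c0,a)
    for o in ([o1],[o2],[o1,o2]): print(fit(o,[c0[0],c0[1],a],0))
    o3=(S,[(-92,-52,88),(-92,52,88),(-80,-52,88),(-80,52,88),(-92,52,34),(32,20,52),(-32,20,52)],un([(590,15),(708,290),(555,20),(668,290),(712,375),(280,405),(490,335)],185,240,7))
    o4=(D,[(-92,-52,88),(-92,52,88),(-80,-52,88),(-80,52,88),(-80,-52,34),(-80,52,34),(-32,-20,52),(32,-20,52)],un([(65,90),(375,38),(70,115),(383,60),(75,205),(383,150),(200,300),(238,465)],305,260,6))
    c0=onplane(S,[[240,285]],.052)[0];e0=onplane(S,[[200,293]],.052)[0]
    a=np.arctan2(*(e0-c0)[1::-1]);print(c0,a)
    for o in ([o3],[o4],[o3,o4]): print(fit(o,[c0[0],c0[1],a],0))
E
python3 fit1.py
```

```text
[0.52758755 0.29394878 0.016     ] -2.075458320038516
(array([ 0.52233531,  0.29587336, -2.02237821]), [[[0.7, 0.0], [-0.1, -0.1], [0.7, -0.2], [-0.3, 0.2], [-0.5, -0.1], [-0.4, 0.2]]])
(array([ 0.52565847,  0.29400071, -1.99105307]), [[[0.6, 0.3], [-0.3, -0.3], [-0.9, -0.4], [0.6, 0.4], [0.4, 0.4], [-0.4, -0.4]]])
(array([ 0.52429717,  0.2946841 , -2.00528664]), [[[0.8, 1.1], [0.2, 1.0], [1.0, 0.9], [0.1, 1.3], [-0.6, 0.3], [-0.2, 0.6]], [[-0.4, 0.3], [-1.4, -0.3], [-2.0, -0.3], [-0.4, 0.6], [0.1, 0.3], [-0.6, -0.3]]])
[ 0.57072558 -0.0775891   0.052     ] -2.0320363616597135
(array([ 0.56369188, -0.08251592, -1.87445739]), [[[-0.2, -1.0], [0.5, -0.2], [-0.6, 0.1], [0.6, 1.7], [1.1, 0.9], [-0.6, -0.3], [-0.6, -0.7]]])
(array([ 0.56424993, -0.08347627, -1.87719532]), [[[-0.7, -0.7], [0.9, -1.0], [-0.4, 0.2], [1.1, 0.3], [-0.4, 0.7], [-0.3, 1.1], [-0.3, -2.0], [0.5, 0.2]]])
(array([ 0.56413652, -0.08304913, -1.87551972]), [[[-0.2, -0.7], [0.4, 0.1], [-0.7, 0.4], [0.5, 2.1], [1.0, 1.2], [-0.7, 0.0], [-0.7, -0.4]], [[-0.9, -0.8], [0.7, -1.1], [-0.6, 0.1], [0.8, 0.2], [-0.6, 0.6], [-0.6, 0.9], [-0.5, -2.2], [0.4, 0.1]]])
```

```bash
cat >> geo.py <<'E'
def quat(yaw,sgn=1):
    # tool x down, tool z = sgn * (y axis of part with given yaw)
    x=np.array([0,0,-1.]);z=sgn*np.array([-np.sin(yaw),np.cos(yaw),0]);y=np.cross(z,x)
    return R.from_matrix(np.c_[x,y,z]).as_quat()
E
python3 - <<'E'
from geo import *
from bench import solver,sensors
S=load('scene0');W=load('wrist0')
for p in [(342,150),(400,224),(421,160),(451,200)]: print(p,onplane(S,[p],.01)[0].round(3))
T=R.from_quat(sensors.read_tool_rot()).as_matrix()
print('cam in tool',(T.T@(np.array(W['origin'])-sensors.read_tool_pos())).round(4),(T.T@R.from_quat(W['attitude']).as_matrix()).round(3).tolist())
for s in(1,-1):
  for p,y in [((.524,.295,.2),-2.005),((.524,.295,.004),-2.005),((.564,-.083,.056),-1.8755),((.564,-.083,.2),-1.8755)]:
    q=solver.inverse_kinematics(list(p),quat(y,s)); print(s,p,None if q is None else np.round(q,2))
E
```

```text
(342, 150) [0.393 0.355 0.01 ]
(400, 224) [0.65  0.307 0.01 ]
(421, 160) [0.543 0.483 0.01 ]
(451, 200) [0.676 0.448 0.01 ]
cam in tool [-1.427e-01  7.220e-02 -1.000e-04] [[-0.0, -0.285, 0.959], [-0.001, -0.959, -0.285], [1.0, -0.001, -0.0]]
1 (0.524, 0.295, 0.2) [ 0.38  0.19  1.62 -0.    1.33  0.82]
1 (0.524, 0.295, 0.004) [ 0.38  0.43  1.73 -0.    0.98  0.82]
1 (0.564, -0.083, 0.056) [-0.28  0.28  1.81 -0.    1.05  0.02]
1 (0.564, -0.083, 0.2) [-0.28  0.11  1.71 -0.    1.32  0.02]
-1 (0.524, 0.295, 0.2) [ 0.38  0.19  1.62 -0.    1.33 -2.33]
-1 (0.524, 0.295, 0.004) [ 0.38  0.43  1.73 -0.    0.98 -2.33]
-1 (0.564, -0.083, 0.056) None
-1 (0.564, -0.083, 0.2) None
```

Run:
```python
from geo import *
from snap import *
from bench import manip,sensors
manip.reach([.524,.295,.17],quat(-2.005))
manip.wait(.2)
snap('wrist','w1');print(sensors.read_time_s(),sensors.read_tool_pos())
crop('w1',200,80,240,240,3,'w1c') if 0 else crop('w1',230,100,180,200,3,'w1c')
```

```text
1.7917 [0.52361901 0.2958839  0.17020453]
```

View pics/w1.png

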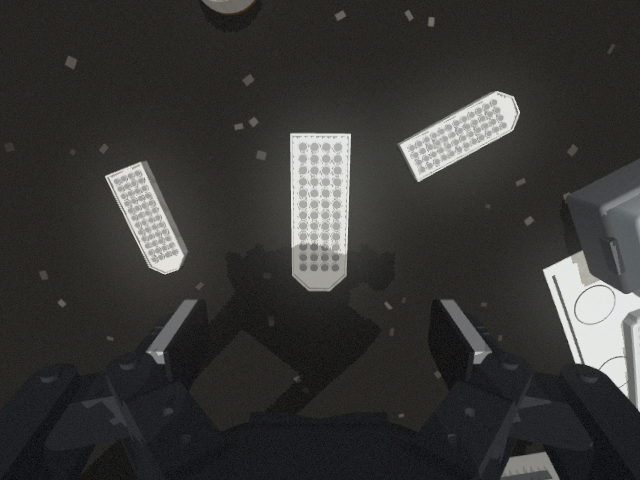

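View pics/w1c.png

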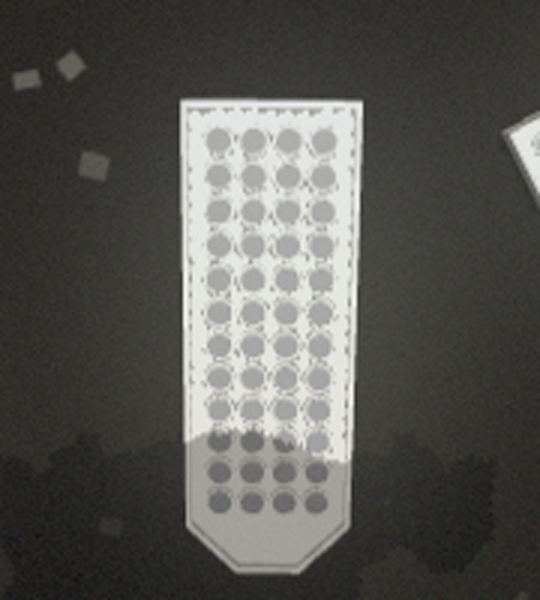

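Run:
```python
from fit1 import *
from bench import sensors
W=load('w1')
pl=[(51,-23,16),(65,-9,16),(65,9,16),(51,23,16),(-65,-23,16),(-65,23,16)]
uv=un([(187,525),(240,572),(300,572),(350,522),(181,101),(363,101)],230,100,3)
print(fit([(W,pl,uv)],[.524,.295,-2.005],0))
print(sensors.read_tool_pos(),R.from_quat(sensors.read_tool_rot()).as_matrix().round(4).tolist(),R.from_quat(quat(-2.005)).as_matrix().round(4).tolist())
```

```text
(array([ 0.52516223,  0.2961602 , -2.00788677]), [[[0.2, 0.2], [-0.8, -0.2], [0.3, -0.1], [0.4, 1.4], [-0.0, -0.5], [-0.2, -0.2]]])
[0.52361901 0.2958839  0.17020453] [[0.0002, 0.4192, 0.9079], [0.0002, 0.9079, -0.4192], [-1.0, 0.0003, 0.0001]] [[0.0, 0.4207, 0.9072], [0.0, 0.9072, -0.4207], [-1.0, 0.0, 0.0]]
```

Run:
```python
from geo import *
from snap import *
from bench import manip,sensors,effector
q=quat(-2.007)
t=np.array([.5250,.2959]);off=np.array([.0004,-.0009]);c=t+off
manip.move_straight([*c,.06],q,feed=.15)
print(sensors.read_tool_pos())
hit=manip.move_straight([*c,.005],q,feed=.06,threshold=8)
print(hit,sensors.read_tool_pos(),sensors.read_wrist_force())
effector.gripper_to(.03,40)
print(sensors.read_width(),sensors.read_tool_pos(),sensors.read_wrist_force())
snap('wrist','w2')
manip.move_straight([*c,.13],q,feed=.12)
snap('wrist','w3');snap('side','s3')
print(sensors.read_width(),sensors.read_wrist_force(),sensors.read_time_s())
```

```text
[0.52617455 0.29533926 0.06099033]
False [0.52581651 0.29517108 0.00545047] [ 0.56311069  0.02433207 -0.43753567]
0.04437578613805642 [0.52592681 0.29521477 0.00566286] [-0.39181642  0.36013018  3.06448976]
0.04484374415867467 [-0.68483558 -0.24193206 -0.24551279] 5.5417
```

View pics/w3.png

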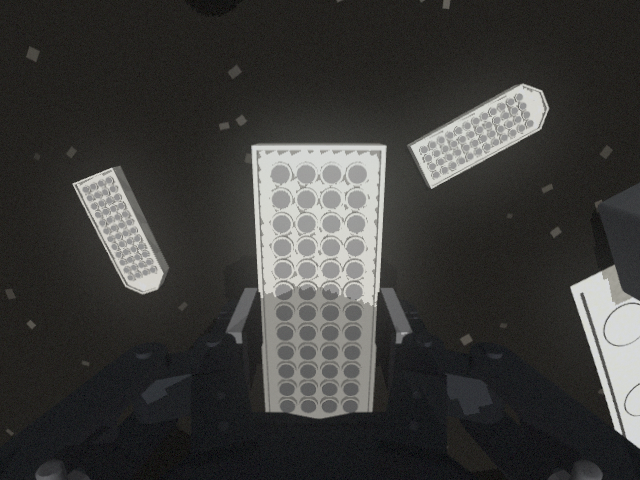

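View pics/s3.png

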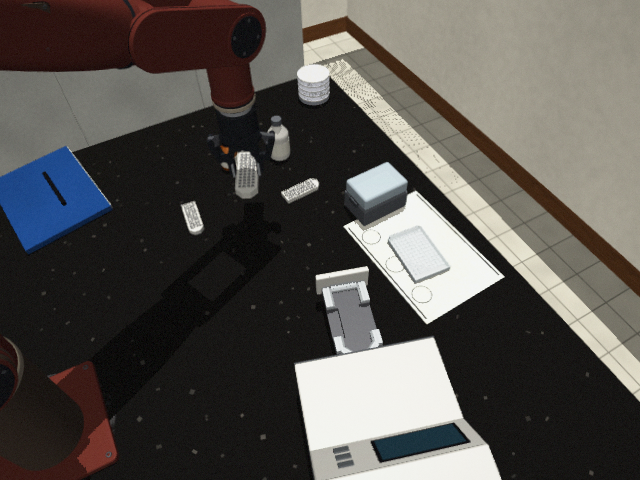

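Wrist view: the plate sits level between the pads. Its square-end top corners are at (252,146) and (386,146), exactly where a centred grasp predicts. Next I'll view the pocket with the wrist camera from beyond it.

Run:
```python
from geo import *
from snap import *
from bench import manip,sensors
for i in range(3): print(sensors.read_tool_pos())
y=-1.8755
p=np.array([.564,-.083])+.10*np.array([np.cos(y),np.sin(y)])
manip.move_straight([.525,.29,.2],feed=.2)
manip.reach([*p,.23],quat(y)); manip.wait(.2)
snap('wrist','w4');print(p,sensors.read_time_s())
for i in range(3): print(sensors.read_tool_pos())
print(sensors.read_width())
```

```text
[0.52462563 0.29468212 0.12870252]
[0.52462563 0.29468212 0.12870252]
[0.52462563 0.29468212 0.12870252]
[ 0.53399895 -0.17839359] 8.0083
[ 0.53424501 -0.17766357  0.22996579]
[ 0.53424501 -0.17766357  0.22996579]
[ 0.53424501 -0.17766357  0.22996579]
0.04506740165395106
```

View pics/w4.png

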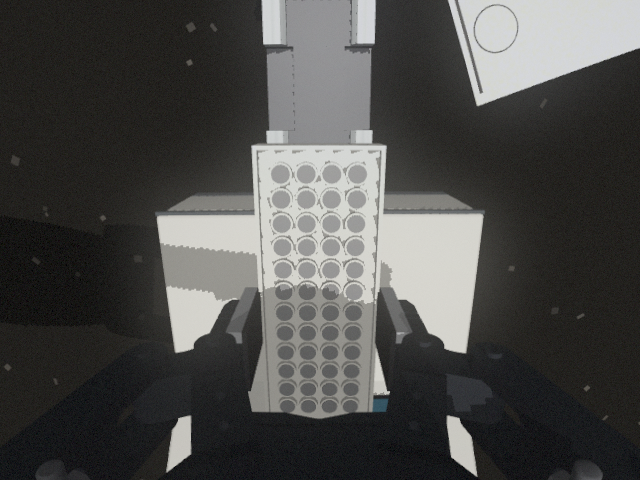

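Run:
```python
from geo import *
crop('w4',250,0,140,150,4,'w4c')
```

```text
(no output)
```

View pics/w4c.png

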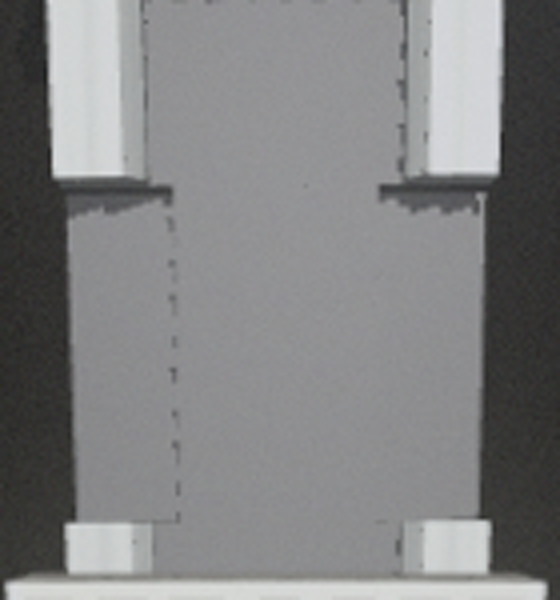

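Run:
```python
from fit1 import *
W=load('w4')
P=[(-32,-42,62),(-32,42,62),(32,-42,62),(32,42,62),(-67,-25,52),(-67,25,52),(-32,-20,52),(32,-20,52)]
uv=un([(53,178),(500,178),(66,523),(490,520),(145,2),(402,2),(172,187),(178,522)],250,0,4)
print(fit([(W,P,uv)],[.564,-.083,-1.8755],0))
pl=[(-65,-23,16),(-65,23,16)]
M=R.from_quat(W['attitude']).as_matrix();T=R.from_quat(quat(-1.8755)).as_matrix()
print(W['origin'], (np.array(W['origin'])-T@np.array([-.1427,.0722,0])))
```

```text
(array([ 0.5643887 , -0.08296217, -1.87039559]), [[[0.1, 0.4], [-0.6, -0.1], [-0.1, 0.5], [-0.4, 0.8], [-0.3, -1.8], [1.0, -2.1], [0.3, 0.3], [0.3, 0.3]]])
[ 0.5563807  -0.10846772  0.37271702] [ 0.53471994 -0.17734189  0.23001702]
```

Run:
```python
from geo import *
from snap import *
from bench import manip,sensors
q=quat(-1.872);t=np.array([.5642,-.0834])
manip.move_straight([*t,.19],q,feed=.2)
manip.move_straight([*t,.085],q,feed=.12); manip.wait(.2)
e=sensors.read_tool_pos()[:2]-t;print(e)
c=t-e
manip.move_straight([*c,.075],q,feed=.05);manip.wait(.2)
print(sensors.read_tool_pos(),c,sensors.read_wrist_force())
snap('wrist','w5');snap('scene','sc5');snap('side','s5');print(sensors.read_time_s())
crop('sc5',170,220,140,105,5,'sc5c');crop('s5',280,240,130,120,5,'s5c')
```

```text
[ 0.00069974 -0.00017025]
[ 0.56362178 -0.08325935  0.07509142] [ 0.56350026 -0.08322975] [-0.56888491  0.05368289 -1.34299539]
10.6167
```

View pics/w5.png

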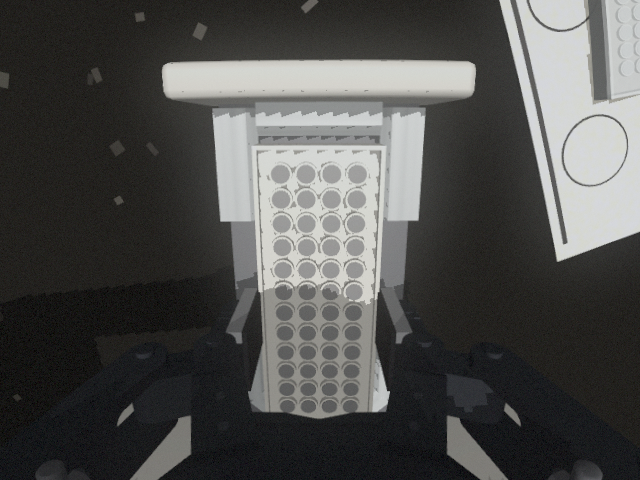

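View pics/s5c.png

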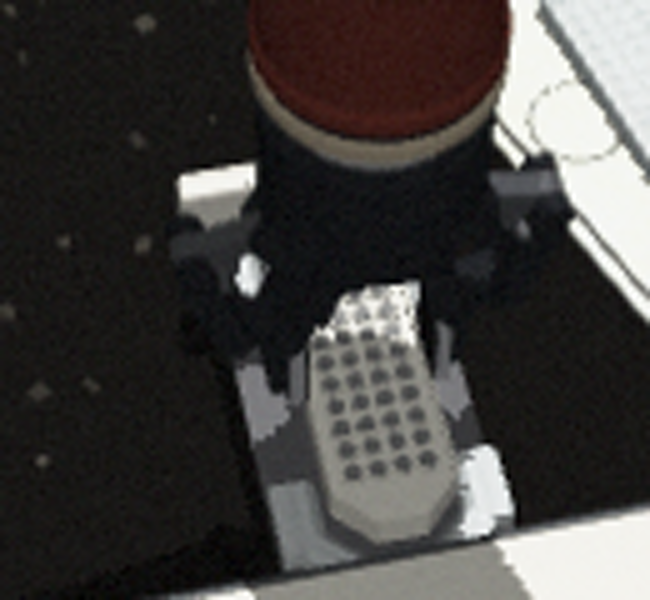

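View pics/sc5c.png

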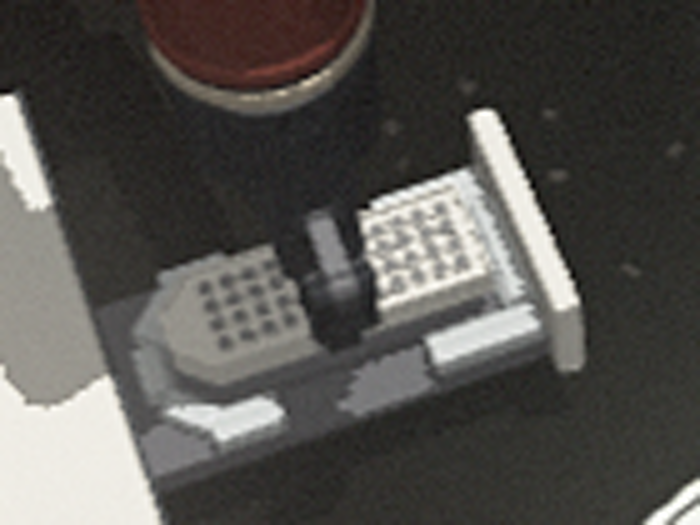

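Run:
```python
from fit1 import *
from bench import sensors
crop('w5',150,50,340,190,2,'w5c')
W=load('w5')
P=[(-32,-42,62),(-32,42,62),(-92,-52,88),(-92,52,88)]
uv=[(220.5,220.5),(419,220.5),(164,64),(475,64)]
x,r=fit([(W,P,np.array(uv))],[.564,-.083,-1.872],0);print(x,r)
# plate square end corners in hand at z = tcp+.0105
pc=onplane(W,[(252.5,146.5),(385.5,146.5)],.0751+.0105)
m=pc.mean(0)[:2];u=np.array([np.cos(x[2]),np.sin(x[2])]);print(pc,'plate ctr',m+.065*u,'along err',(m+.065*u-x[:2])@u,'lat',(m-x[:2])@[-u[1],u[0]])
```

```text
[ 0.56448715 -0.08354442 -1.87230753] [[[0.7, 2.2], [-0.7, 2.2], [-5.0, -0.7], [6.2, -0.7]]]
[[ 0.56176007 -0.01457838  0.0856    ]
 [ 0.60517499 -0.02809076  0.0856    ]] plate ctr [ 0.5641649  -0.08340234] along err -3.997383645120135e-05 lat -0.0003499042259895762
```

View pics/w5c.png

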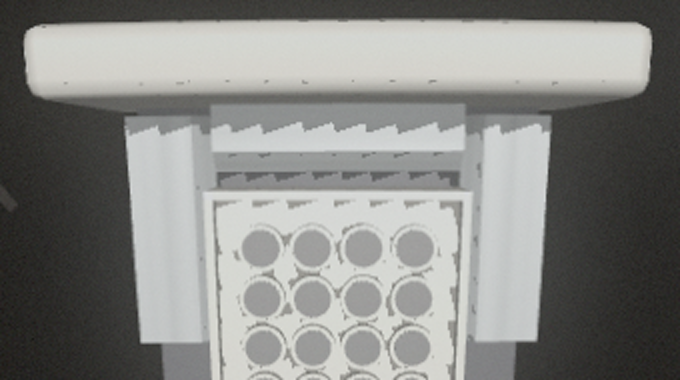

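The plate is aligned within about 1 mm, both along and across, with equal gaps either side (rows 220, columns 221/419 against the plate centre at 319). Now I'll lower it.

Run:
```python
from geo import *
from snap import *
from bench import manip,sensors
q=quat(-1.872);c=[.5636,-.0832]
h=manip.move_straight([*c,.0565],q,feed=.03,threshold=5)
print(h,sensors.read_tool_pos(),sensors.read_wrist_force(),sensors.read_ft_torque(),sensors.read_width(),sensors.read_time_s())
snap('wrist','w6');snap('scene','sc6')
crop('sc6',170,220,140,105,5,'sc6c')
```

```text
True [ 0.56317338 -0.08311512  0.05759779] [-1.71495419  0.32653784  4.83376553] [ 0.0182354   0.14475161 -0.07094616] 0.044354476144643225 11.1833
```

View pics/w6.png

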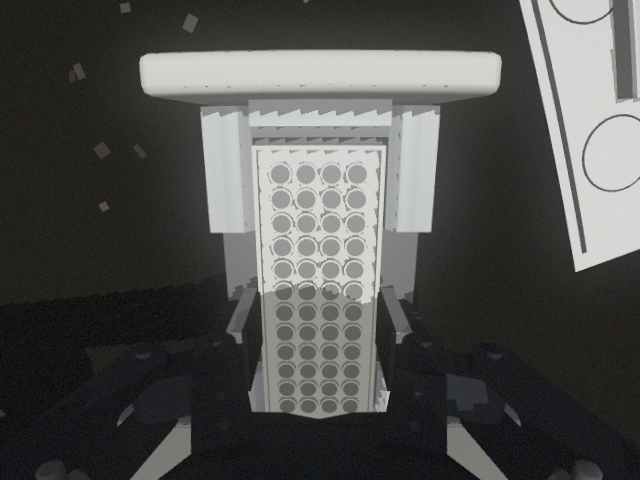

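View pics/sc6c.png

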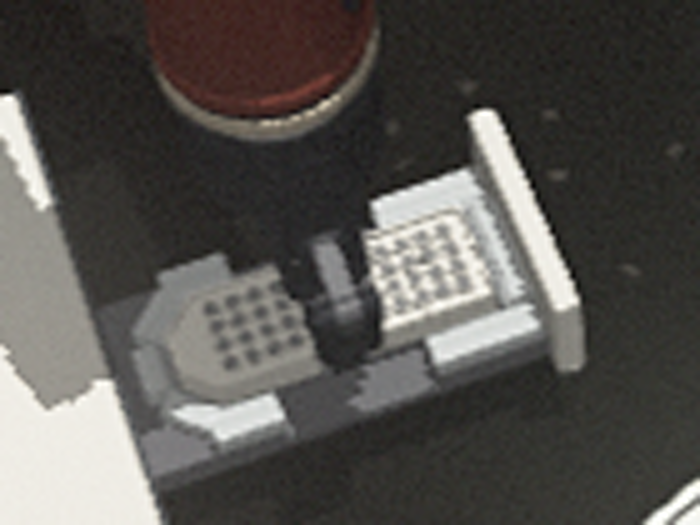

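Run:
```python
from geo import *
from snap import *
from bench import manip,sensors,effector
q=quat(-1.872)
effector.gripper_to(.060)
print(sensors.read_tool_pos(),sensors.read_width(),sensors.read_wrist_force())
p=sensors.read_tool_pos()
manip.move_straight([p[0],p[1],.085],q,feed=.05)
manip.move_straight([p[0],p[1],.19],q,feed=.15);manip.wait(.1)
snap('wrist','w7');snap('scene','sc7')
print(sensors.read_wrist_force(),sensors.read_time_s())
crop('sc7',170,220,140,105,5,'sc7c')
```

```text
[ 0.56229251 -0.08285652  0.05655512] 0.05977278222419534 [-0.11253859 -1.09196848  0.24865838]
[-0.73931855 -0.14837777  0.12744882] 13.3417
```

View pics/w7.png

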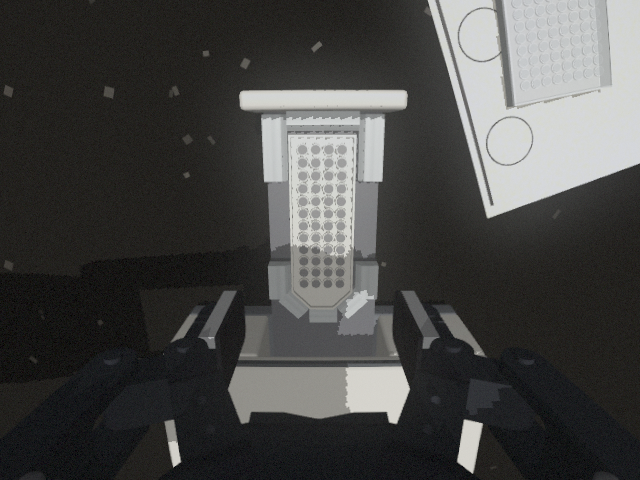

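View pics/sc7c.png

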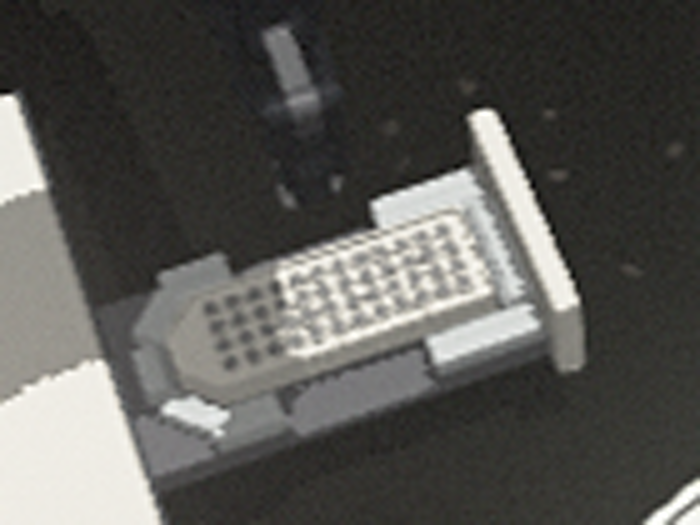

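Run:
```python
from geo import *
crop('w7',255,110,130,215,3,'w7c')
```

```text
(no output)
```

View pics/w7c.png

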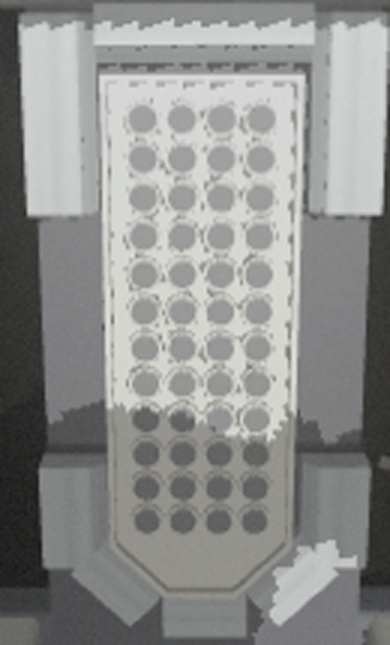

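Run:
```python
from fit1 import *
W=load('w7')
xy=[(51,-23),(65,-9),(65,9),(51,23),(-65,-23),(-65,23)]
uv=un([(110,545),(150,592),(243,592),(291,540),(100,74),(305,74)],255,110,3)
for z in (64,68,72,76): print(z,fit([(W,[(a,b,z) for a,b in xy],uv)],[.564,-.083,-1.87],0))
# with pitch
def res(p):
    c,s=np.cos(p[2]),np.sin(p[2]);P=np.array(xy)/1000.
    Wd=np.c_[p[0]+c*P[:,0]-s*P[:,1],p[1]+s*P[:,0]+c*P[:,1],p[3]+p[4]*P[:,0]];return (proj(W,Wd)-uv).ravel()
r=least_squares(res,[.564,-.083,-1.87,.068,0]);print(r.x,'z end heights',r.x[3]+.065*r.x[4],r.x[3]-.065*r.x[4])
P=[(-32,-42,62),(-32,42,62),(32,-42,62),(32,42,62)]
print(fit([(W,P,un([(27,215),(383,215),(40,457),(368,455)],255,110,3))],[.564,-.083,-1.87],0))
```

```text
64 (array([ 0.56364321, -0.08295257, -1.8727298 ]), [[[0.3, -1.0], [5.3, -0.2], [-2.6, -0.2], [-0.1, 0.7], [0.4, 0.2], [-0.7, 0.2]]])
68 (array([ 0.56395611, -0.08188986, -1.87340608]), [[[-0.1, -0.1], [5.1, 0.9], [-2.5, 0.9], [0.3, 1.6], [-0.1, -1.4], [-0.1, -1.3]]])
72 (array([ 0.56443157, -0.08026107, -1.87326143]), [[[-0.6, 0.1], [5.0, 1.3], [-2.3, 1.4], [0.7, 1.8], [-0.7, -3.9], [0.5, -3.8]]])
76 (array([ 0.56494148, -0.07845879, -1.87227936]), [[[-1.0, 0.1], [4.8, 1.6], [-2.0, 1.6], [1.2, 1.8], [-1.4, -6.7], [1.0, -6.7]]])
[ 0.56349791 -0.08248695 -1.87695739  0.06662367 -0.02131099] z end heights 0.06523845194799394 0.06800888001493224
(array([ 0.56485272, -0.08168789, -1.87270633]), [[[0.2, -1.4], [-0.3, -1.3], [-0.7, 2.3], [0.8, 3.1]]])
```

The plate is seated: the fit puts its top near 0.068 m at both ends within noise, it is centred with even gaps, and the clipped end is against the filled corners. Next I'll push the tray shut.

Run:
```python
from geo import *
from snap import *
from bench import manip,sensors,effector
yaw=-1.872;q=quat(yaw);u=np.array([np.cos(yaw),np.sin(yaw)]);pk=np.array([.5642,-.0832])
a=pk-.135*u
manip.move_straight([*a,.19],q,feed=.2)
effector.gripper_to(0.0)
manip.move_straight([*a,.058],q,feed=.12)
print(sensors.read_tool_pos(),sensors.read_time_s())
b=pk+(-.092-.011+.13)*u
h=manip.move_straight([*b,.058],q,feed=.06,threshold=15)
print(h,sensors.read_tool_pos(),sensors.read_wrist_force(),(sensors.read_tool_pos()[:2]-pk)@u,sensors.read_time_s())
snap('scene','sc8');crop('sc8',150,200,180,135,4,'sc8c')
```

```text
[0.60511926 0.04567461 0.05907861] 16.0167
False [ 0.55602314 -0.10890478  0.05801256] [0.98950339 1.98303375 1.34785805] 0.02697338627148736 18.8667
```

View pics/sc8c.png

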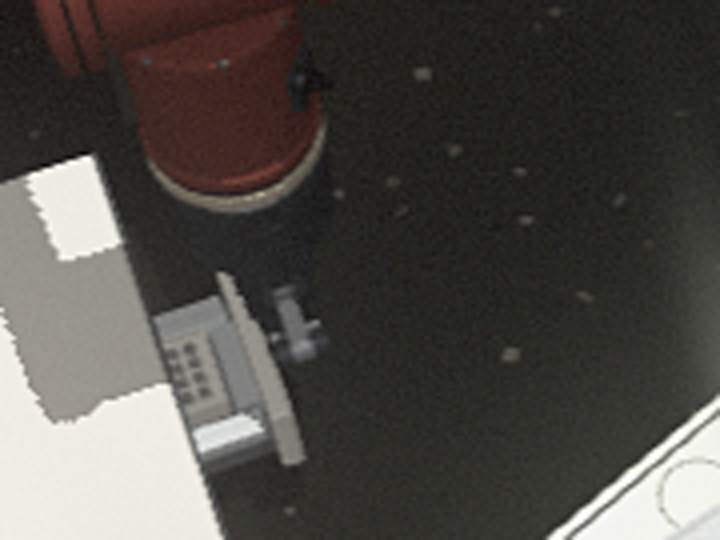

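Run:
```python
from geo import *
from snap import *
from bench import manip,sensors,effector
yaw=-1.872;q=quat(yaw);u=np.array([np.cos(yaw),np.sin(yaw)]);pk=np.array([.5642,-.0832])
b=pk+(-.103+.19)*u
h=manip.move_straight([*b,.058],q,feed=.03,threshold=20)
print(h,sensors.read_tool_pos(),sensors.read_wrist_force(),(sensors.read_tool_pos()[:2]-pk)@u,sensors.read_time_s())
snap('scene','sc9');crop('sc9',120,200,180,135,4,'sc9c');snap('wrist','w9')
```

```text
True [ 0.54449465 -0.14560532  0.05767772] [0.64536026 2.30255781 1.80321087] 0.06544182510751975 20.2083
```

View pics/sc9c.png

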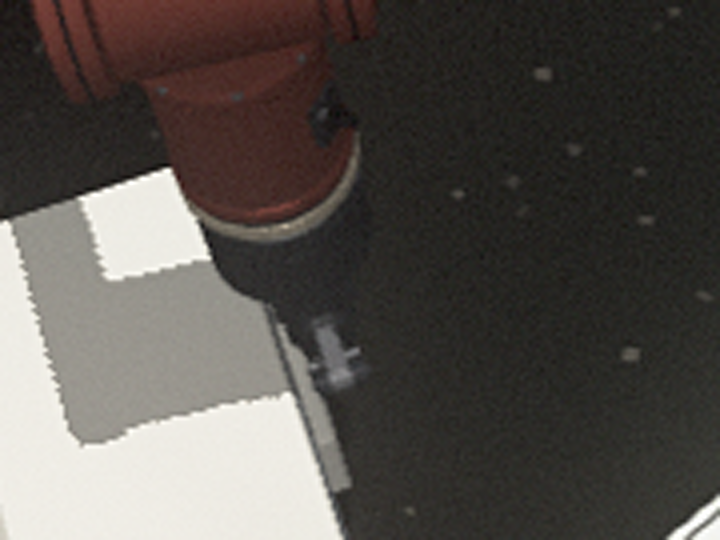

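View pics/w9.png

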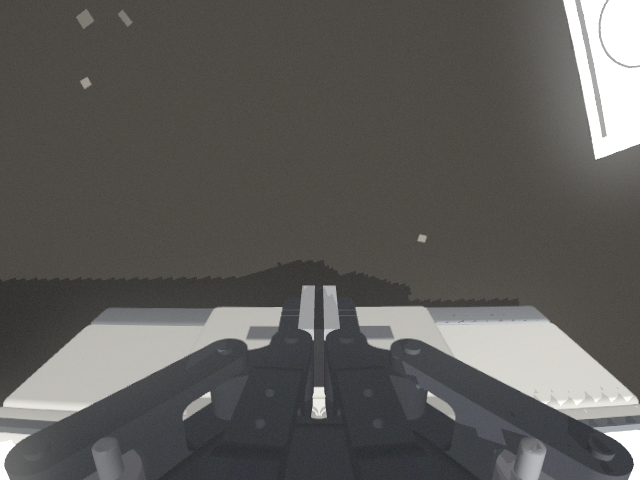

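Run:
```python
from geo import *
from snap import *
from bench import manip,sensors,effector
yaw=-1.872;q=quat(yaw);u=np.array([np.cos(yaw),np.sin(yaw)]);pk=np.array([.5642,-.0832])
b=pk+(-.103+.185)*u
h=manip.move_straight([*b,.058],q,feed=.02,threshold=20)
print(h,sensors.read_wrist_force(),(sensors.read_tool_pos()[:2]-pk)@u,sensors.read_time_s())
a=pk+(.065-.06)*u
manip.move_straight([*a,.058],q,feed=.1)
manip.move_straight([*(pk-.12*u),.2],q,feed=.2)
manip.wait(.2)
for n in('scene','side','wrist'): snap(n,n+'10')
crop('scene10',120,220,160,120,5,'sc10c');crop('side10',280,300,160,120,5,'s10c')
print(sensors.read_wrist_force(),sensors.read_time_s())
```

```text
True [0.93145779 1.90610182 1.12987178] 0.06527925509711632 20.7167
[ 0.15895039  0.31830663 -0.19647035] 22.9167
```

View pics/sc10c.png

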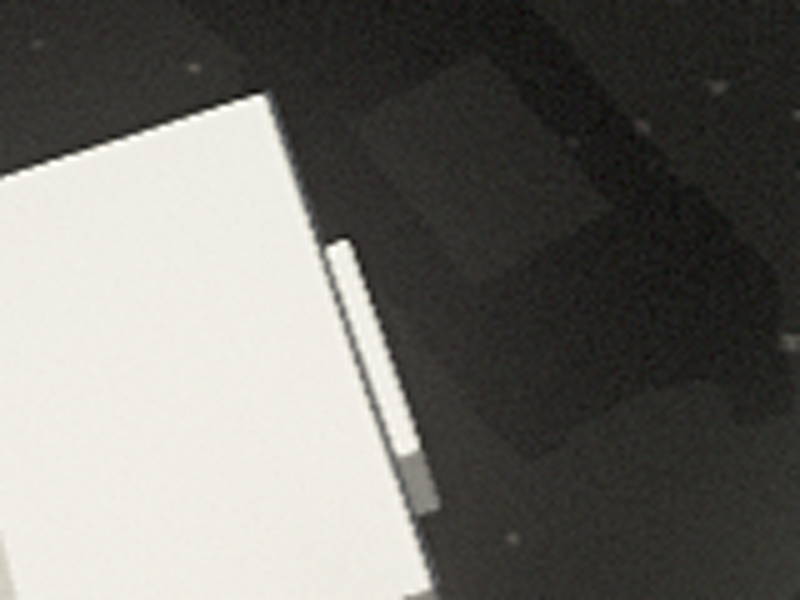

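View pics/wrist10.png

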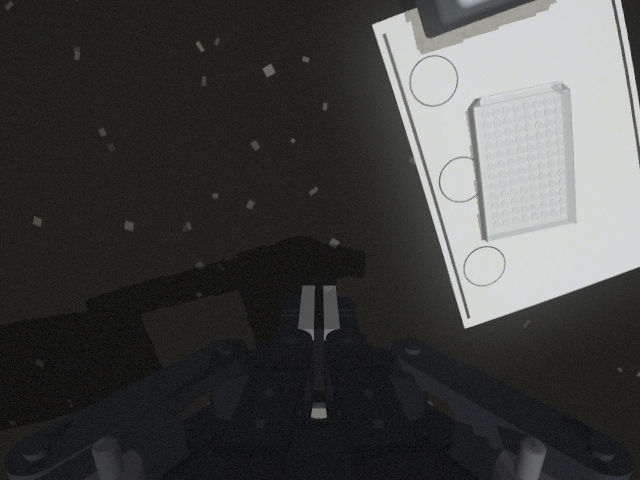

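View pics/side10.png

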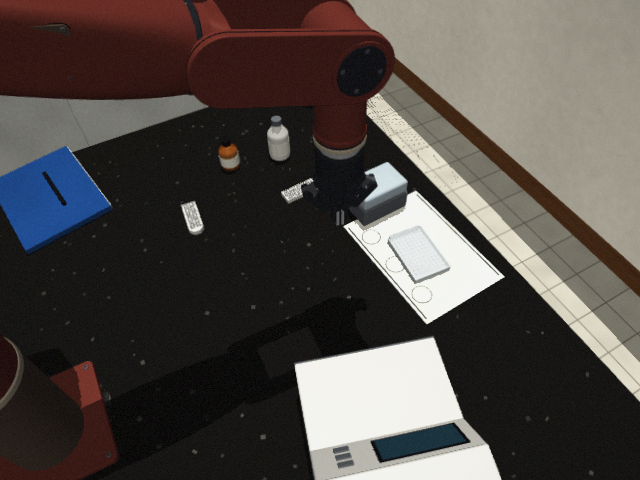

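Run:
```python
from fit1 import *
yaw=-1.872;u=np.array([np.cos(yaw),np.sin(yaw)])
C=load('scene10')
f=onplane(C,un([(268,95),(322,245),(432,590)],120,220,5),.108)[:,:2]@u
o=onplane(C,un([(350,240),(418,452)],120,220,5),.088)[:,:2]@u
i=onplane(C,un([(327,247),(398,455)],120,220,5),.088)[:,:2]@u
print('face',f,'outer',o,'inner',i)
```

```text
face [ 0.00126388 -0.00013633  0.00182019] outer [-0.01102291 -0.00941902] inner [-0.00157612 -0.00193976]
```

Run:
```python
from bench import job,sensors
print(sensors.read_time_s());job.job_done()
```

```text
22.9167
the job is handed in; nothing more can be done
```

The plate is in the reader, the tray is pushed shut, and the job is handed in at 22.9 s of the 61 s allowed.

I gripped the largest narrow plate across its middle and turned it so the clipped end points into the reader. I lowered it until it touched the pocket floor (TCP at 0.0576 m against 0.0575 m expected), let go, and pushed the front plate with the closed fingers.

**Seating:** Before the push, the wrist picture showed the plate centred with even gaps all round. A fit with z and pitch free put its top at 0.065 to 0.068 m against 0.068 m expected. It suggested about 1° of tilt, clipped end lower. I put that down to picking corners a few pixels off, because a plate riding up on the filled-in corners would have its clipped end higher, not lower.

**Tray:** The push stopped at its force limit, and a second push stopped at the same place (0.0654 m, then 0.0653 m). In the last scene picture the outer face of the front plate stands about 11 mm in front of the reader's face. Shut is 12 mm, and the difference is within camera error.

**Bystanders:** The bottles, tip box and full-size plate look unmoved in the last side picture; I did not measure them. The arm is clear of everything.

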